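# Clear the console and start the curing lamp

### The arm

A 6-joint arm with a two-finger parallel gripper is mounted at the origin on the work surface. World frame = base frame: x ahead of the robot, y to its left, z up, the work surface at z = 0. Lengths are in m, angles in rad, forces in N, time in s.
With the tool pointing down it reaches from about 0.2 to 0.875 m from the base axis. Payload 3.4 kg.
Tool frame: the origin (TCP) lies between the finger pads; the fingertips stand 25 mm ahead of it and the grasp point (between the pads) lies 6 mm ahead of it (r.nose_length is the z of the fingertips in the tool frame, in m); z points along the fingers, y is the line along which they close (so a half turn about z gives the same grasp; the last joint's range is limited). The gripper opens to 94 mm and grips with 3 to 60 N. Pads are 16 mm wide; open, the fingers measure 119 mm over their backs; the gripper's body (75 mm by 177 mm) begins 78 mm behind the grasp point.
Start: joints at [1.14, 0.276, 1.505, -0, 1.361, -0.121], TCP at [0.175, 0.548, 0.23] pointing down, gripper open.
Joint ranges: [-2.89, 2.89], [-0.75, 2.08], [0.22, 2.7], [-1.18, 4.32], [0.11, 2.71], [-2.7, 2.7]. Speed limits (rad/s): [2.57, 2.57, 3.14, 3.14, 3.14, 3.14].

### API

Orientations are given as a unit quaternion [w, x, y, z].
In Python, from plant import r, gripper_to, inverse_kinematics, vision, models, telemetry gives the robot as it stands. Calls block until the motion is done:
- r.move_to(position, orientation): joint-space move of the TCP to a pose.
- r.move_l(position, rot=None, vel=0.15, guard=None): straight line of the TCP; rot=None keeps the orientation; vel is the mean speed in m/s. With guard (N) it stops when the force on the tool has changed by that much, and returns True; else False.
- r.movej(angles): joint-space move.
- gripper_to(opening, f_grip=None): finger opening in m; f_grip is the grip in N (None keeps the last); returns when the fingers have stopped.
- r.hold(seconds).
- inverse_kinematics(position, orientation): joint angles nearest the present ones, or None.
- vision.snapshot(name): name is "scene" or "top" or "wrist"; returns the picture (384x512x3 uint8, red, green, blue); there is no depth.
- vision.get_calibration(name): a dict with "fx", "fy", "cx", "cy" (pixels), "position" and "orientation" of the camera in the world. Camera axes: x right, y down, z forward; pixel columns grow to the right and rows downward; lengths in m; the calibration is good to about 2 mm. A picture is of the moment at which its call begins: read the wrist's pose just before it. get_calibration takes no time and is no camera call; for the wrist camera it gives the pose at the moment of the call.
A pose or a line that the arm cannot do raises r.PlanningError and nothing moves.
- r.sign_off(): hands the job in; it is judged then, once.
Trained networks look in the newest picture that a camera, given by its name, has taken for a name from the list of things; names that differ only in an ending like _2 or _b are one class to them, and where a whole thing is asked for, a point or a joint stands for the part that bears it (a point fixed in the world has none). Each returns a list of dicts, best first, with "score" (0 to 1); they miss things now and then, are a little off and sometimes report something else, mostly with a low value. They report only what shows in the picture. A call takes as long as a camera call. They do not tell look-alikes from the thing itself.
- models.boxes_of(thing, camera): "at" ([x, y, z] in m, in world coordinates, good to about 4 mm: the middle of the surface that is visible of it).
- models.regions_of(thing, camera): "pixels" (384x512 bool, what is visible of it).
- models.mark_of(thing, camera): "at" ([x, y, z] in m, in world coordinates, good to about 4 mm: a listed point, or the origin of a listed thing).
Readings, each from a call of its own:
- telemetry.current_t(): time.
- telemetry.current_joints(): joint angles.
- telemetry.current_dq(): joint speeds.
- telemetry.current_joint_efforts(): joint torques, N m.
- telemetry.current_ee_pos(): TCP position.
- telemetry.current_tool_rot(): TCP orientation.
- telemetry.current_wrist_force(): force on the tool from outside, world axes, zero at the start.
- telemetry.current_torque(): the same for the moment, N m.
- telemetry.current_opening(): finger opening in m.
- telemetry.current_finger_force(): force on a finger pad.
Only numpy, scipy, OpenCV 4.12 (cv2) and the standard library are available. Lean on these libraries where they do the work, as an engineer would, in place of code of your own. Each camera call takes 0.05 s, during which the arm holds its last target. There are 200 camera calls.

### The job

A spray can is standing in the way of the sloped lamp controller. Move it: set it down gently (not dropped), upright, in the steel drip tray, then turn the controller's dial clockwise until its pointer lines up with the set mark on the scale, and only then push the toggle switch all the way up the slope (away from the robot) to start the lamp. Do not tip the can over, and leave the hub cap, paint tin and brush where they are.

Things in the scene. Friction and masses are not known exactly. Their poses are not given: they have to be found in the camera images.
- console: Lamp controller, a fixed grey desk box, 200 mm deep (x), 300 wide (y). Origin: centre of its underside, z up. Its low front (25 mm high, at x = -100 mm) faces -x, to the robot; from there the panel rises at 30 degrees to 117 mm at x = +60 mm, then a flat top to x = +100 mm. Dial on the panel's left half (+y), toggle switch on its right half (-y).
- spray_can: White spray can, loose, about 0.3 kg, standing close before the console's front edge and in the way of a gripper that comes square to the panel. Straight body 58 mm in diameter up to 150 mm, then a cap 45 mm in diameter up to 175 mm. Origin: centre of its underside, z up.
- drip_tray: Shallow open steel tray, fixed on the bench left or right of the robot's centre line, 180 mm (x) by 160 mm (y), walls 22 mm high and 3 mm thick, floor 3 mm thick. Origin: centre of its underside.
- dial_grip (a point): Point on the dial's axis, where to grip, 36 mm out from the panel. z is the dial's axis, square to the panel and out of it (30 degrees from vertical); x points along the grip bar to the pointer; the frame turns with the dial. The dial: a black skirt 68 mm in diameter whose top is 22.5 mm below this point, and on it a bar 60 mm long (x), 14 mm thick (y), whose top is 10.5 mm above this point.
- pointer_tip (a point): Tip of the dial's pointer (black nose with a white line), 42 mm from the dial's axis.
- set_mark (a point): Set mark: black triangle on the white scale disc (128 mm across) around the dial, its point inward. This point lies 42 mm from the dial's axis, at the pointer tip's height, before the triangle's point: when the pointer is on the mark the two points coincide. The mark stays where it is, but is at another angle each time.
- dial (a joint): Dial angle (rad), grows clockwise seen from outside; 0 when the pointer points straight up the slope. Range 0 to 4.5; it stays where it is left. The mark is 0.5 to 1.5 rad clockwise of the pointer at the start.
- switch (a joint): Toggle switch lever angle (rad): 0 = off, leaning 29 degrees down the slope; 1.0 = on, leaning 29 degrees up the slope. It stays where it is left.
- switch_tip (a point): Centre of the 26 mm ball at the end of the switch lever, which swings in an arc of 50 mm radius in the panel's up-slope direction. The pivot stands 23 mm out from the panel, on a block 70 mm (up the slope) by 50 mm by 25 mm high.
- hubcap: Chrome hub cap lying flat, 200 mm in diameter, 34 mm high, loose. Origin: centre of its underside. Leave alone.
- paint_tin: Closed paint tin, 80 mm in diameter, 90 mm high, loose. Origin: centre of its underside. Leave alone.
- brush: Flat paint brush lying along its x, 200 mm long, 42 mm wide, 20 mm high, loose. Origin: centre of its underside. Leave alone.
Mind the look-alikes: they are no part of the job. Of the things like the spray_can, leave any that is purple; of the rest the larger one is meant.

How it is judged:
On the way, in this order (a step that is already met when the one before it is completed fails the run):
1. the spray can stands upright in the drip tray, let go (x of spray_can in the frame of drip_tray between -0.06 and 0.06 m and y of spray_can in the frame of drip_tray between -0.05 and 0.05 m and z of spray_can in the frame of drip_tray below 0.01 m and angle between spray_can's own z axis and vertical below 0.1 rad and linear speed of spray_can below 0.03 m/s and contact force between the fingers and spray_can below 0.2 N), for 0.2 s.
2. the dial's pointer is on the set mark (distance between pointer_tip and set_mark below 0.005 m), for 0.3 s.
3. the switch is thrown fully up the slope (value of joint switch above 0.85 rad), for 0.1 s.
At the end, for the whole second after the job is handed in: The spray can stands upright (within 6 degrees) on the floor of the drip tray, released and at rest; the pointer tip is within 5 mm of the set mark (about 7 degrees); the switch is on (above 0.85 rad) (all of step 1 and distance between pointer_tip and set_mark below 0.005 m and value of joint switch above 0.85 rad); the robot touches nothing.
It fails at once if the spray can is tipped over (beyond 45 degrees) (angle between spray_can's own z axis and vertical above 0.79 rad).
It fails at once if the spray can is dropped: it falls free of the fingers faster than 0.7 m/s (a fall of about 25 mm) (linear speed of spray_can above 0.7 m/s and contact force between the fingers and spray_can below 0.1 N).
It fails at once if the hub cap is moved by more than 20 mm (distance of hubcap from where it was at the start of the episode above 0.02 m).
It fails at once if the paint tin is moved by more than 20 mm (distance of paint_tin from where it was at the start of the episode above 0.02 m).
It fails at once if the brush is moved by more than 20 mm (distance of brush from where it was at the start of the episode above 0.02 m).
It also fails if it takes over 64 s, if anything falls off the work surface, if the arm or the gripper's body presses on something with over 40 N, if the wrist force passes 120 N, or if a joint passes its speed limit or range.

## Working session

There is one attempt and no reset: what is moved stays moved. The work goes in short steps, each a Python script; the robot and the scene stay as the last script left them, time stands still between calls to the robot, and variables do not carry over. Pictures are saved under pics/ and viewed, at most 10 in all, crops included, and the job is handed in when it is done.

```bash
mkdir -p pics; ls; python3 - <<'E'
from plant import r, vision, models, telemetry
import cv2, numpy as np
a=vision.snapshot("scene"); b=vision.snapshot("top")
cv2.imwrite("pics/a.png",cv2.cvtColor(np.hstack([cv2.resize(a,(400,300)),cv2.resize(b,(400,300))]),cv2.COLOR_RGB2BGR))
cv2.imwrite("pics/scene.png",a[:,:,::-1]);cv2.imwrite("pics/top.png",b[:,:,::-1])
for c in ("scene","top"):
    for t in ["console","spray_can","drip_tray","dial_grip","pointer_tip","set_mark","switch_tip","hubcap","paint_tin","brush"]:
        print(c,t,[(np.round(d["at"],3).tolist(),round(d["score"],2)) for d in models.mark_of(t,c)][:4])
    k=vision.get_calibration(c);print({x:np.round(v,3).tolist() for x,v in k.items()})
print(telemetry.current_t(), r.nose_length)
E
```

```text
pics
scene console []
scene spray_can [([0.383, -0.024, 0.002], 0.82), ([0.488, 0.008, 0.002], 0.75), ([0.348, 0.078, 0.002], 0.7)]
scene drip_tray [([0.371, 0.333, 0.001], 0.87)]
scene dial_grip [([0.575, 0.03, 0.094], 0.86)]
scene pointer_tip [([0.612, 0.001, 0.089], 0.88)]
scene set_mark [([0.488, 0.009, 0.003], 0.57)]
scene switch_tip [([0.57, -0.109, 0.114], 0.55)]
scene hubcap [([0.425, -0.334, 0.004], 0.55)]
scene paint_tin [([0.602, 0.328, -0.0], 0.65)]
scene brush [([0.704, -0.351, -0.004], 0.77)]
{'fx': 381.524, 'fy': 381.524, 'cx': 256.092, 'cy': 189.542, 'position': [1.049, -0.356, 1.092], 'orientation': [-0.248, 0.854, 0.44, -0.128]}
top console [([0.638, -0.014, -0.002], 0.91)]
top spray_can [([0.486, 0.011, -0.001], 0.93), ([0.353, 0.076, -0.002], 0.85), ([0.382, -0.022, 0.002], 0.79), ([0.571, -0.108, 0.112], 0.22)]
top drip_tray [([0.372, 0.335, 0.006], 0.79)]
top dial_grip [([0.574, 0.028, 0.099], 0.66)]
top pointer_tip []
top set_mark []
top switch_tip [([0.573, -0.112, 0.114], 0.61)]
top hubcap [([0.422, -0.332, -0.001], 0.87)]
top paint_tin [([0.605, 0.33, 0.0], 0.91)]
top brush [([0.702, -0.348, 0.0], 0.97)]
{'fx': 448.414, 'fy': 448.414, 'cx': 255.019, 'cy': 189.478, 'position': [0.342, -0.01, 1.274], 'orientation': [-0.059, 0.711, -0.699, 0.056]}
1.1 0.025
```

View pics/a.png

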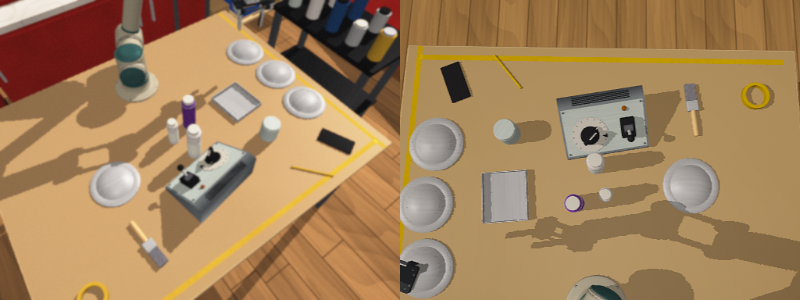

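```bash
cat > h.py <<'E'
import numpy as np, cv2
from scipy.spatial.transform import Rotation as R
from plant import r, gripper_to, inverse_kinematics, vision, models, telemetry
def q2R(q): return R.from_quat([q[1],q[2],q[3],q[0]])
def R2q(m):
    x=R.from_matrix(m).as_quat(); return [x[3],x[0],x[1],x[2]]
def proj(k,p):
    c=q2R(k["orientation"]).inv().apply(np.asarray(p)-k["position"])
    return np.array([k["fx"]*c[0]/c[2]+k["cx"],k["fy"]*c[1]/c[2]+k["cy"]])
def ray(k,uv):
    d=np.array([(uv[0]-k["cx"])/k["fx"],(uv[1]-k["cy"])/k["fy"],1.]); return q2R(k["orientation"]).apply(d)
def frame(z,y):   # tool rotation with z along fingers, y the closing line
    z=np.array(z,float);z/=np.linalg.norm(z);y=np.array(y,float);y-=z*(y@z);y/=np.linalg.norm(y)
    return np.column_stack([np.cross(y,z),y,z])
E
python3 - <<'E'
from h import *
k=vision.get_calibration("scene")
for p in [(.486,.01,.0),(.486,.01,.175),(.35,.077,.0),(.35,.077,.15),(.382,-.023,.0),(.382,-.023,.175)]: print(p,proj(k,p).round())
a=cv2.imread("pics/scene.png")
u=[proj(k,p) for p in [(.486,.01,.09),(.35,.077,.09),(.382,-.023,.09),(.575,.03,.09),(.57,-.11,.11)]]
lo=np.min(u,0).astype(int)-55;hi=np.max(u,0).astype(int)+55;lo=np.maximum(lo,0);print(lo,hi)
c=a[lo[1]:hi[1],lo[0]:hi[0]];s=min(800/c.shape[1],600/c.shape[0])
cv2.imwrite("pics/b.png",cv2.resize(c,None,fx=s,fy=s,interpolation=cv2.INTER_CUBIC)[:600,:800])
E
```

```text
(0.486, 0.01, 0.0) [248. 195.]
(0.486, 0.01, 0.175) [247. 164.]
(0.35, 0.077, 0.0) [242. 159.]
(0.35, 0.077, 0.15) [240. 131.]
(0.382, -0.023, 0.0) [223. 179.]
(0.382, -0.023, 0.175) [219. 147.]
[165  88] [324 270]
```

View pics/b.png

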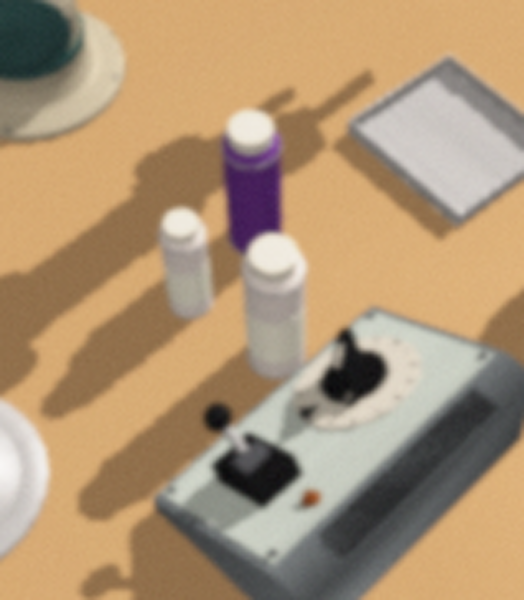

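In scene pixels the candidates are white large (247,180), purple (241,145) and white small (221,163). Purple is excluded, and the crop shows the can at (247,180), next to the console, is the larger white one. The target is therefore the can at (0.486, 0.010). Both cameras agree on that position.

```bash
python3 - <<'E'
from h import *
def best(p):
    j=np.array(telemetry.current_joints());c=[]
    for s in (1,-1):
        q=R2q(frame([0,0,-1],[0,s,0])); a=inverse_kinematics(p,q)
        if a is not None: c.append((np.abs(np.array(a)-j).max(),q,np.round(a,2)))
    return min(c,key=lambda x:x[0])
d,q,a=best([.486,.010,.32]); print(d,a)
r.move_to([.486,.010,.30],q)
r.move_l([.486,.010,.127],vel=.15,guard=15)
print(telemetry.current_ee_pos())
gripper_to(0.03,25); print("open",telemetry.current_opening(),telemetry.current_finger_force(),telemetry.current_t())
E
```

```text
1.569121137633662 [-0.12  0.1   1.51 -0.    1.53  1.45]
[0.48664683 0.00998423 0.12770562]
open 0.05745734843482713 24.999311092542484 5.2917
```

```bash
python3 - <<'E'
from h import *
r.move_l([.486,.010,.215],vel=.15)
print(telemetry.current_opening(),telemetry.current_wrist_force())
r.move_l([.45,.18,.215],vel=.2)
r.move_l([.371,.334,.215],vel=.2)
r.move_l([.371,.334,.15],vel=.12)
print("guard",r.move_l([.371,.334,.122],vel=.03,guard=4),telemetry.current_ee_pos(),telemetry.current_wrist_force())
gripper_to(0.094); r.hold(.2)
r.move_l([.371,.334,.27],vel=.15)
a=vision.snapshot("scene");b=vision.snapshot("top")
for c in ("scene","top"): print([(np.round(d["at"],3).tolist(),round(d["score"],2)) for d in models.mark_of("spray_can",c)])
# zoom on dial in top & scene
k=vision.get_calibration("top");u=proj(k,[.6,-.02,.1]).astype(int);c1=b[u[1]-70:u[1]+70,u[0]-70:u[0]+70]
k=vision.get_calibration("scene");u=proj(k,[.53,.1,.1]).astype(int);c2=a[u[1]-70:u[1]+70,u[0]-70:u[0]+70]
cv2.imwrite("pics/c.png",cv2.resize(np.hstack([c1,c2]),(800,400),interpolation=cv2.INTER_CUBIC)[:,:,::-1])
print(telemetry.current_t())
E
```

```text
0.057346360079535065 [-0.51152975  0.22069516 -3.41967619]
guard True [0.37082521 0.33403956 0.12986165] [ 0.0615125  -1.20690368  3.59697637]
[([0.382, -0.024, 0.002], 0.83), ([0.372, 0.331, 0.001], 0.66), ([0.351, 0.075, 0.002], 0.57)]
[([0.382, -0.025, 0.004], 0.82), ([0.372, 0.335, 0.005], 0.62), ([0.354, 0.078, -0.001], 0.56)]
11.65
```

View pics/c.png

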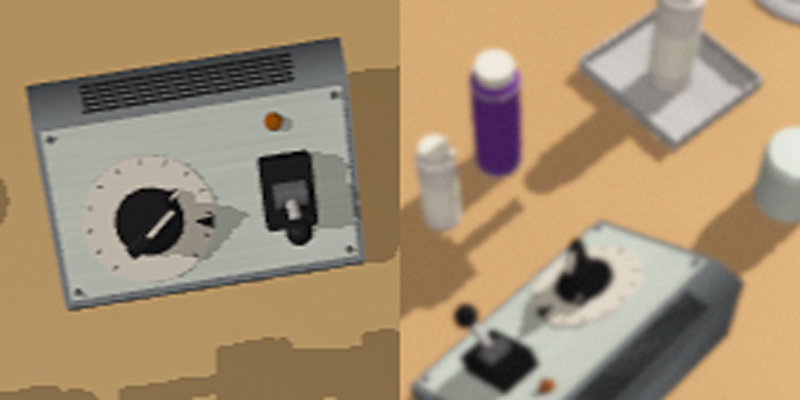

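The can now stands upright in the tray (right half, around (675,60)). In the left half the dial centre is near (150,222), the pointer points up-right at about (175,195), and the mark triangle is at about (205,220). Next I'll get the console yaw and take a wrist view square to the panel.

```bash
python3 - <<'E'
from h import *
k=vision.get_calibration("top");o=proj(k,[.6,-.02,.1]).astype(int)-70
def onz(uv,z):
    d=ray(k,uv);p=np.array(k["position"]);return p+d*(z-p[2])/d[2]
P=lambda x,y,z:onz(o+np.array([x,y])*140/400,z)
A,B=P(70,308,.025),P(362,262,.025);C,D=P(27,88,.117),P(340,38,.117)
print(A,B,C,D,np.linalg.norm(A-B),np.linalg.norm(C-D))
for a,b in((A,B),(C,D)): v=a-b;print("yaw deg",np.degrees(np.arctan2(-v[0],v[1])))
print("origin",(A+B+C+D)/4)
yaw=np.mean([np.arctan2(-(a-b)[0],(a-b)[1]) for a,b in((A,B),(C,D))])
Rz=R.from_euler('z',yaw).as_matrix()
n=Rz@[-.5,0,.75**.5];up=Rz@[.75**.5,0,.5];left=Rz@[0,1,0]
g=np.array([.575,.029,.096]);np.savez("c.npz",n=n,up=up,left=left,g=g,yaw=yaw)
j=np.array(telemetry.current_joints());print(j.round(2))
for ang in range(0,360,30):
  y=np.cos(np.radians(ang))*left+np.sin(np.radians(ang))*up
  print(ang,[None if (s:=inverse_kinematics(g+n*d,R2q(frame(-n,y)))) is None else np.round(s,2).tolist() for d in(.16,-.005)])
E
```

```text
[0.50596409 0.10678942 0.025     ] [ 0.55657329 -0.18051479  0.025     ] [0.70113007 0.1449874  0.117     ] [ 0.75478021 -0.14851742  0.117     ] 0.2917276087374684 0.2983679237121655
yaw deg 9.990275209384452
yaw deg 10.358810025191223
origin [ 0.62961191 -0.01931385  0.071     ]
[0.59 0.14 1.59 0.   1.42 2.16]
0 [[-0.28, -0.09, 2.05, 0.33, 0.74, -2.22], [-0.18, 0.22, 2.14, 0.57, 0.33, -2.43]]
30 [[-0.28, -0.09, 2.05, 0.33, 0.74, -1.7], [-0.18, 0.22, 2.14, 0.57, 0.33, -1.91]]
60 [[-0.28, -0.09, 2.05, 0.33, 0.74, -1.17], [-0.18, 0.22, 2.14, 0.57, 0.33, -1.39]]
90 [[-0.28, -0.09, 2.05, 0.33, 0.74, -0.65], [-0.18, 0.22, 2.14, 0.57, 0.33, -0.86]]
120 [[-0.28, -0.09, 2.05, 0.33, 0.74, -0.12], [-0.18, 0.22, 2.14, 0.57, 0.33, -0.34]]
150 [[-0.28, -0.09, 2.05, 0.33, 0.74, 0.4], [-0.18, 0.22, 2.14, 0.57, 0.33, 0.18]]
180 [[-0.28, -0.09, 2.05, 0.33, 0.74, 0.92], [-0.18, 0.22, 2.14, 0.57, 0.33, 0.71]]
210 [[-0.28, -0.09, 2.05, 0.33, 0.74, 1.45], [-0.18, 0.22, 2.14, 0.57, 0.33, 1.23]]
240 [[-0.28, -0.09, 2.05, 0.33, 0.74, 1.97], [-0.18, 0.22, 2.14, 0.57, 0.33, 1.75]]
270 [[-0.28, -0.09, 2.05, 0.33, 0.74, 2.49], [-0.18, 0.22, 2.14, 0.57, 0.33, 2.28]]
300 [None, None]
330 [None, None]
```

```bash
python3 - <<'E'
from h import *
z=np.load("c.npz");n,up,left,g=z["n"],z["up"],z["left"],z["g"]
a=np.radians(45);y=np.cos(a)*left+np.sin(a)*up
q=R2q(frame(-n,y))
r.move_to(g+n*.16,q)
k=vision.get_calibration("wrist");im=vision.snapshot("wrist")
np.savez("k.npz",**k)
cv2.imwrite("pics/d.png",im[:,:,::-1])
M={}
for t in ["dial_grip","pointer_tip","set_mark","switch_tip"]:
    for d in models.mark_of(t,"wrist")[:2]:
        p=np.array(d["at"]);v=p-g;print(t,p.round(4),round(d["score"],2),"px",proj(k,p).round(1),"rel up/left/n",[round(float(v@e)*1e3,1) for e in(up,left,n)])
print(telemetry.current_t(),telemetry.current_ee_pos(),g+n*.16)
E
```

```text
dial_grip [0.5747 0.031  0.0915] 0.61 px [252.2 180. ] rel up/left/n [-2.2, 2.0, -3.9]
dial_grip [ 5.970e-01  3.319e-01 -4.000e-04] 0.23 px [415.8  20.8] rel up/left/n [16.9, 294.3, -121.1]
pointer_tip [0.6134 0.0037 0.088 ] 0.88 px [248.4 210.5] rel up/left/n [24.9, -31.7, -23.6]
set_mark [ 0.5833 -0.0136  0.0712] 0.48 px [220.  197.1] rel up/left/n [-11.8, -43.4, -21.8]
14.9167 [0.49630298 0.01496594 0.23456283] [0.49625806 0.01486821 0.23456406]
```

View pics/d.png

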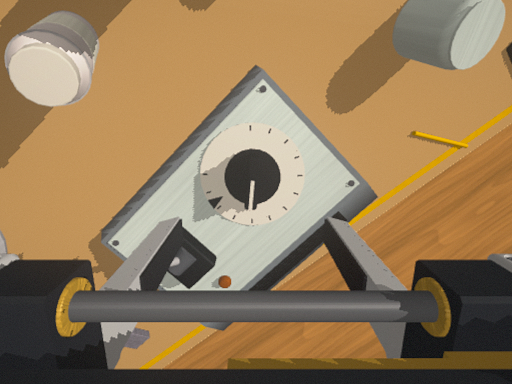

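The wrist view shows the dial centred near (252,176), the white pointer line ending at about (250,210), and the mark triangle at about (215,202). I'll enlarge it.

```bash
python3 - <<'E'
import cv2
a=cv2.imread("pics/d.png")[115:235,192:312]
cv2.imwrite("pics/e.png",cv2.resize(a,(600,600),interpolation=cv2.INTER_CUBIC))
E
```

```text
(no output)
```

View pics/e.png

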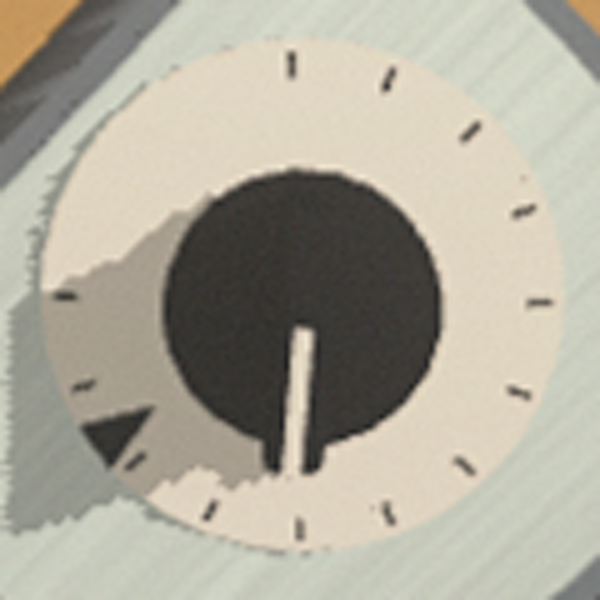

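The crop shows the disc centred at (302,295), the skirt at (302,306), the pointer end at (292,474) and the triangle's inner point at (153,408).

```bash
python3 - <<'E'
from h import *
z=np.load("c.npz");n,up,left,g=z["n"],z["up"],z["left"],z["g"]
k=dict(np.load("k.npz"))
def at(x,y,h):
    d=ray(k,(x/5+191.6,y/5+114.6));p=k["position"];return p+d*((g+n*h-p)@n)/(d@n)
L=lambda p:np.array([(p-g)@up,(p-g)@left])*1e3
for dh in (0,-.004):
  D=L(at(302,295,-.034+dh));S=L(at(302,306,-.0225+dh));p=L(at(292,474,-.024+dh));m=L(at(153,408,-.034+dh))
  print("disc diam",np.linalg.norm(L(at(40,295,-.034+dh))-L(at(565,295,-.034+dh))),"skirt",np.linalg.norm(L(at(163,306,-.0225+dh))-L(at(442,306,-.0225+dh))))
  f=lambda v:np.degrees(np.arctan2(-v[1],v[0]))
  print(D,S,"ptr",p-S,np.linalg.norm(p-S),f(p-S),"mark",m-D,np.linalg.norm(m-D),f(m-D),"delta",f(m-D)-f(p-S))
E
```

```text
disc diam 128.78145911445316 skirt 66.30886305376806
[-3.1804803   2.65724538] [-2.94156839  2.45516627] ptr [ 28.35553112 -31.83461333] 42.63189827639353 48.30810263291771 mark [ -5.97342426 -46.79203773] 47.17177749505633 97.27497198564637 delta 48.966869352728665
disc diam 130.26203126067097 skirt 67.09726058176413
[-2.60834474  2.07248457] [-2.34703486  1.84801385] ptr [ 28.68853645 -32.20874453] 43.13276420191511 48.30833922816954 mark [ -6.0420994  -47.32999551] 47.71410105876665 97.27497198564642 delta 48.96663275747688
```

```bash
python3 - <<'E'
from h import *
z=np.load("c.npz");n,up,left,g=z["n"],z["up"],z["left"],z["g"]
g=g-.003*up+.0025*left-.001*n;np.savez("c2.npz",n=n,up=up,left=left,g=g)
def q(deg):
    a=np.radians(deg);return R2q(frame(-n,np.cos(a)*left+np.sin(a)*up))
r.move_to(g+n*.1,q(48.3))
gripper_to(.05)
print("guard",r.move_l(g+n*.010,vel=.06,guard=8))
gripper_to(.005,25);print(telemetry.current_opening(),telemetry.current_finger_force(),telemetry.current_wrist_force())
for d in (10,20,30,40,49): r.move_l(g+n*.010,q(48.3+d),vel=.1) 
print(telemetry.current_wrist_force(),telemetry.current_torque(),telemetry.current_t())
gripper_to(.05)
r.move_l(g+n*.16,vel=.15)
k=vision.get_calibration("wrist");im=vision.snapshot("wrist");np.savez("k.npz",**k)
u=proj(k,g-n*.03).astype(int);o=u-60;np.save("o.npy",o)
cv2.imwrite("pics/f.png",cv2.resize(im[o[1]:o[1]+120,o[0]:o[0]+120],(600,600),interpolation=cv2.INTER_CUBIC)[:,:,::-1])
for t in ["pointer_tip","set_mark","switch_tip"]: print(t,[(np.round(d["at"],4),d["score"]) for d in models.mark_of(t,"wrist")[:2]])
print(telemetry.current_t(),o)
E
```

```text
guard False
0.013618007939653815 24.929012060165405 [-1.47306065 -0.60869234  1.31468088]
[ 5.48084198  5.63522205 -0.09337847] [ 0.92000459 -0.49299474  0.45777328] 20.0
pointer_tip [(array([ 0.5844, -0.0113,  0.0721]), 0.58)]
set_mark [(array([ 0.5859, -0.0119,  0.069 ]), 0.43)]
switch_tip []
22.0833 [193 117]
```

View pics/f.png

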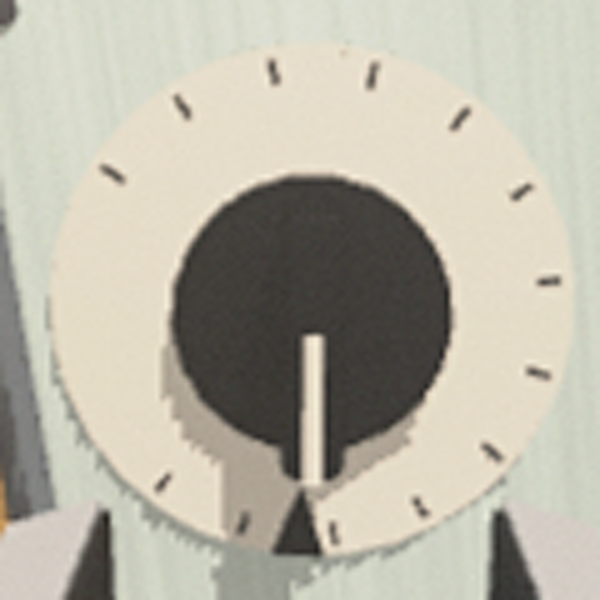

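The pointer (312,484) is about 3.7° short of the triangle's point (300,488), a distance of about 2.7 mm. That is within tolerance, but time allows a small trim.

```bash
python3 - <<'E'
from h import *
z=np.load("c2.npz");n,up,left,g=z["n"],z["up"],z["left"],z["g"]
def q(deg):
    a=np.radians(deg);return R2q(frame(-n,np.cos(a)*left+np.sin(a)*up))
r.move_l(g+n*.03,q(93.6),vel=.15)
r.move_l(g+n*.010,vel=.06,guard=8)
gripper_to(.005,30)
r.move_l(g+n*.010,q(99.5),vel=.1); r.hold(.3)
print(telemetry.current_torque())
gripper_to(.05)
r.move_l(g+n*.16,q(97.3),vel=.15)
k=vision.get_calibration("wrist");im=vision.snapshot("wrist")
o=proj(k,g-n*.03).astype(int)-60
c1=cv2.resize(im[o[1]:o[1]+120,o[0]:o[0]+120],(600,600),interpolation=cv2.INTER_CUBIC)
cv2.imwrite("pics/g.png",c1[:,:,::-1])
print(telemetry.current_t(),o)
# switch tip estimate vs. panel geometry
for p in ([.57,-.109,.114],[.573,-.112,.114]):
    v=np.array(p)-g; print([round(float(v@e)*1e3,1) for e in(up,left,n)])
E
```

```text
[ 0.37648524 -0.70952148  0.13987773]
26.7167 [193 117]
[-13.4, -137.4, 31.2]
[-11.3, -140.9, 30.0]
```

View pics/g.png

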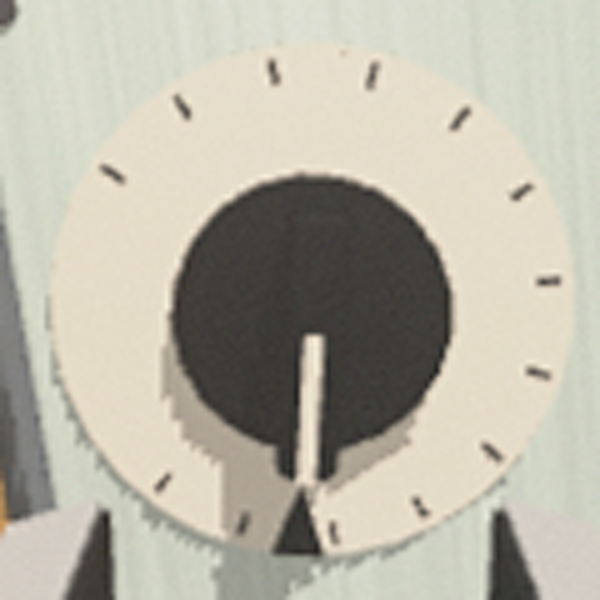

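The pointer is now about 1.7° (1.2 mm) from the mark. Next is the switch. The measured ball height is 66 mm out from the panel against 66.7 mm expected, so the geometry checks.

```bash
python3 - <<'E'
from h import *
z=np.load("c2.npz");n,up,left,g=z["n"],z["up"],z["left"],z["g"]
q=R2q(frame(-n,-left))
P=lambda u,h:g+up*u-left*.139+n*(h+.025)   # h: fingertip height
gripper_to(0.0)
r.move_to(P(-.052,.10),q)
print("down",r.move_l(P(-.052,.024),vel=.12,guard=10))
print("push",r.move_l(P(.017,.024),vel=.08,guard=30),telemetry.current_wrist_force(),telemetry.current_t())
p=np.array(telemetry.current_ee_pos())-g;print(p@up,p@left,p@n)
r.hold(.2)
r.move_l(P(-.01,.024),vel=.1)
r.move_l(P(-.03,.13),vel=.2)
a=vision.snapshot("scene");vision.snapshot("top");print([(np.round(d["at"],3),d["score"],[round(float((np.array(d["at"])-g)@e),3) for e in(up,left,n)]) for c in("scene","top") for d in models.mark_of("switch_tip",c)])
k=vision.get_calibration("scene");u=proj(k,[.53,.1,.1]).astype(int)
cv2.imwrite("pics/i.png",cv2.resize(a[u[1]-90:u[1]+90,u[0]-100:u[0]+100],(660,594),interpolation=cv2.INTER_CUBIC)[:,:,::-1])
print(telemetry.current_t())
E
```

```text
down False
push False [-10.73261674  -3.89840236   1.13250836] 30.2167
0.013688662313160736 -0.13865368774739434 0.0492222421733121
[(array([ 0.612, -0.106,  0.138]), 0.41, [0.035, -0.142, 0.031]), (array([ 0.612, -0.103,  0.141]), 0.39, [0.037, -0.139, 0.033])]
31.725
```

View pics/i.png

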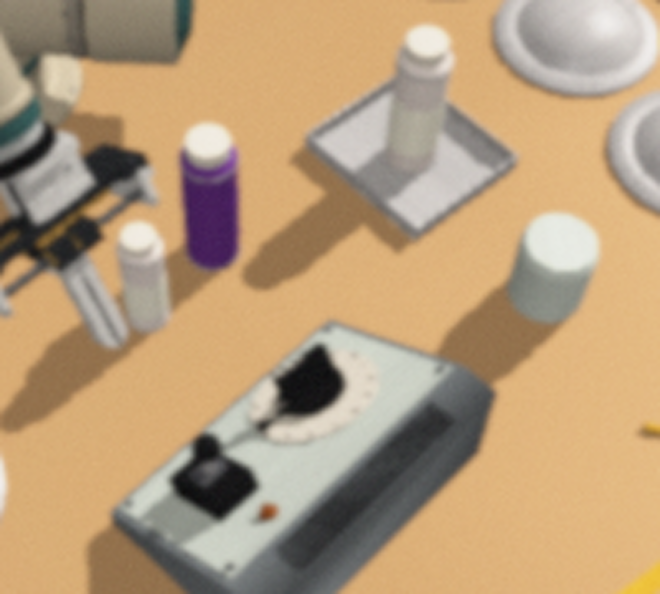

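The switch tip is at +36 mm up-slope, which matches fully on: both cameras agree and the push ended against the stop. The can is upright in the tray at (415,110). I'll retreat straight up and hand in.

```bash
python3 - <<'E'
from h import *
p=np.array(telemetry.current_ee_pos());r.move_l(p+[0,0,.08],vel=.15);r.hold(.3)
print(telemetry.current_wrist_force(),telemetry.current_t())
print(r.sign_off())
E
```

```text
[-0.03004507  0.0513415   0.40238118] 32.7
the job is handed in; nothing more can be done
None
```

I handed the job in at 32.7 s with the spray can standing upright in the drip tray, the dial pointer about 1.2 mm from the set mark, and the switch pushed fully up to its stop; the interface returned no verdict.

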